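# Stand the fallen spice jar back up in its row

## Task

One of the spice jars on the low wooden tray has fallen over. Stand it upright, lid on top, on the bare cork disc, the gap it fell from in the row, well centred on the disc, and let go. Leave the other two containers on the tray standing where they are.

Things in the scene. Friction and masses are not known exactly. Their poses are not given: they have to be found in the camera images.
- spice_tray: Low wooden tray, fixed, 300 mm long (x axis, away from the robot at yaw 0) by 190 mm wide (y axis). Origin: centre of its underside. Floor 5 mm, lip (10 mm wide, all round) 12 mm above the worktop. Three flush cork discs, 60 mm across, in a row along x, 100 mm apart, 45 mm from the centre line on the left (+y) side: two carry a standing container, the fallen jar lies over the third.
- disc0 (a point): Centre of a cork disc on the tray's floor, 5 mm above the worktop, at tray x = -100 mm. The discs are alike; which one is free differs from start to start: it is the one without a standing container.
- disc1 (a point): Centre of a cork disc on the tray's floor, 5 mm above the worktop, at tray x = 0 mm. The discs are alike; which one is free differs from start to start: it is the one without a standing container.
- disc2 (a point): Centre of a cork disc on the tray's floor, 5 mm above the worktop, at tray x = 100 mm. The discs are alike; which one is free differs from start to start: it is the one without a standing container.
- fallen_jar: Clear spice jar, green and yellow label, black lid: round, 45 mm across, 105 mm tall (top 21 mm is the lid), rigid, about 0.11 kg. Origin: centre of its base; z axis from base to lid. At the start it lies flat on the tray's floor, base over the free disc, lid towards the tray's open -y side within about 15 degrees; it may roll. Some 50 mm of room for fingers on either side.
- standing_jar: Standing spice jar of the same shape with another label, 44 mm in diameter, 105 mm tall. Loose. Origin: centre of its base, z up.
- brown_jar: Standing brown jar with a blue screw lid, 48 mm in diameter, 88 mm tall. Loose. Origin: centre of its base, z up.
Not all that is in view belongs to the job. What is shaped like the standing_jar but red is not meant. Leave any turquoise look-alike of the fallen_jar alone.

How it is judged:
By the outcome, as a careful person would: the job done as asked, in the order asked, and still so for the second after the job is handed in, with the robot touching nothing.
It also fails if it takes over 38 s, if anything falls off the work surface, if the arm or the gripper's body presses on something with over 40 N, if the wrist force passes 120 N, or if a joint passes its speed limit or range.

## Robot

A 6-joint arm with a two-finger parallel gripper is mounted at the origin on the work surface; the furniture and walls round the work are solid. World frame = base frame: x ahead of the robot, y to its left, z up, the work surface at z = 0. Lengths are in m, angles in rad, forces in N, time in s.
With the tool pointing down it reaches from about 0.35 to 0.85 m from the base axis. Payload 8.1 kg.
Tool frame: the origin (TCP) lies at the very end of the fingers, on their centre line; the grasp point (between the pads) lies 19 mm behind it; z points along the fingers, y is the line along which they close (so a half turn about z gives the same grasp; the last joint's range is limited). The gripper opens to 93 mm and grips with 3 to 60 N. Pads are 15 mm wide; open, the fingers measure 128 mm over their backs; the gripper's body (75 mm by 188 mm) begins 65 mm behind the grasp point.
Start: joints at [-1.416, 0.13, 1.488, -0, 1.523, -0.085], TCP at [0.143, -0.583, 0.219] pointing down, gripper open.
Joint ranges: [-2.96, 2.96], [-0.89, 2.26], [0.02, 2.5], [-1.34, 4.48], [0, 2.73], [-2.66, 2.66]. Speed limits (rad/s): [2.39, 2.39, 2.79, 3.14, 3.14, 3.14].

## Interface

Orientations are given as a rotation vector (axis times angle).
In Python, from plant import read_state, eyes, workorder gives the robot as it stands. The module is installed in compiled form; this text tells all that it offers.
- The arm moves only by the tool play_rows, never from a script. Its argument "targets" is one flat list of numbers, 4 for each row, row after row: the shift along the tool's x, y, z in cm, then the turn about the tool's z in degrees. In form: [dx, dy, dz, roll, dx, dy, dz, roll, ...]. A call has 1 to 8 rows; each row is the pose to reach, as a shift and turn from the pose commanded when the call began, along the tool's axes at that moment; what a row does not reach only later rows make up. A row lasts 1/12 s, in which the tool goes at most 41.7 mm and 7.16 degrees, less where a joint would pass 70% of its speed; a pose out of reach is approached as far as the arm can. A call with a gripper value outside its range is refused whole. "grip" is the finger opening in cm, from 0 to 9.3, set as the call begins (left out, the last holds). The fingers move at their own pace and stop on an object; "grip_force" is the grip in N (left out, the last holds). Time passes only in rows, so rows that repeat a pose let the fingers close. It gives the time, the measured TCP pose, the force, the opening and the grip force at its end, in the units of the state.
- read_state(): the state, without advancing time (a new reading comes with each control period).
- eyes.read_camera(name): name is "scene" or "top" or "wrist"; returns a dict with "image" (420x560x3 uint8, red, green, blue), "vfov" (degrees; the focal length in pixels is half the picture's height over the tangent of half this angle, whatever the lens; pixels are square), "cx", "cy" (the principal point, pixels), "cam_to_world" (4x4, takes a point from camera to world coordinates); the wrist camera has in their place "T_tool_cam" (4x4, takes a point from camera to tool coordinates, whose origin is the TCP and whose axes are the flange's). Camera axes: x right, y up, looking along -z (the intrinsics and any distortion apply to the point x, -y, -z); pixel columns grow to the right and rows downward; lengths in m; the calibration is good to about 2 mm. The wrist camera is an equidistant fisheye: a pixel r from the principal point sees the ray r / f radians off the axis. A picture is of the moment at which its call begins: read the wrist's pose just before it. There is no depth.
- workorder.close_job(): hands the job in; it is judged then, once.
The state is a dict: "t": time; "q": joint angles; "dq": joint speeds; "joint_torque": joint torques, N m; "tool_pos": TCP position; "orientation": TCP orientation; "force": force on the tool from outside, world axes, zero at the start; "wrist_torque": the same for the moment, N m; "opening": finger opening in m; "gripper_force": force on a finger pad.
Only numpy, scipy, OpenCV 4.12 (cv2) and the standard library are available. Lean on these libraries where they do the work, as an engineer would, in place of code of your own. Each camera call takes 0.05 s, during which the arm holds its last target. There are 200 camera calls.

## Working session

There is one attempt and no reset: what is moved stays moved. The work goes in short steps, Python scripts to look and compute and a tool call to move; the robot and the scene stay as the last step left them, time stands still between calls to the robot, and variables do not carry over. Pictures are saved under pics/ and viewed, at most 12 in all, crops included, and the job is handed in when it is done.

Besides the shell and the picture viewer there is one more tool, called after "Emit:" as name(argument=value, ...), one argument or row to a line, values as JSON. play_rows: Moves the arm, as the interface text tells. Its arguments: {"type":"object","properties":{"targets":{"type":"array"},"grip":{"type":"number"},"grip_force":{"type":"number"}},"required":["targets"]}

```bash
mkdir -p pics; cat > h.py <<'E'
import numpy as np,cv2
from plant import read_state,eyes,workorder
from scipy.spatial.transform import Rotation as R
def cam(n):
    s=read_state(); c=eyes.read_camera(n); im=c["image"]
    c["f"]=im.shape[0]/2/np.tan(np.radians(c["vfov"])/2)
    if n=="wrist":
        T=np.eye(4);T[:3,:3]=R.from_rotvec(s["orientation"]).as_matrix();T[:3,3]=s["tool_pos"]
        c["M"]=T@np.array(c["T_tool_cam"])
    else: c["M"]=np.array(c["cam_to_world"])
    c["fish"]=n=="wrist"
    return c
def ray(c,u,v):
    x=u-c["cx"];y=v-c["cy"]
    if c["fish"]:
        r=np.hypot(x,y)+1e-9;t=r/c["f"];d=np.array([np.sin(t)*x/r,-np.sin(t)*y/r,-np.cos(t)])
    else: d=np.array([x,-y,-c["f"]])
    d=c["M"][:3,:3]@d
    return c["M"][:3,3],d/np.linalg.norm(d)
def onz(c,u,v,z):
    o,d=ray(c,u,v);return o+d*(z-o[2])/d[2]
def save(c,name):cv2.imwrite(f"pics/{name}.png",c["image"][:,:,::-1])
E
python3 - <<'E'
from h import *
a=cam("top");b=cam("scene");save(a,"top0");save(b,"scene0")
import pickle;pickle.dump((a,b),open("c0.pkl","wb"))
for c in(a,b):print({k:c[k] for k in c if k not in("image",)})
print(read_state())
E
```

```text
{'vfov': 53.701969801133146, 'cx': 278.4547896157487, 'cy': 211.95530207820065, 'cam_to_world': array([[ 0.00181574,  0.9952063 , -0.09778103,  0.44821287],
       [-0.99942369, -0.00150848, -0.03391192,  0.01717793],
       [-0.03389685,  0.09778626,  0.99463001,  0.88823322],
       [ 0.        ,  0.        ,  0.        ,  1.        ]]), 'f': np.float64(414.8117317147772), 'M': array([[ 0.00181574,  0.9952063 , -0.09778103,  0.44821287],
       [-0.99942369, -0.00150848, -0.03391192,  0.01717793],
       [-0.03389685,  0.09778626,  0.99463001,  0.88823322],
       [ 0.        ,  0.        ,  0.        ,  1.        ]]), 'fish': False}
{'vfov': 50.715397525271314, 'cx': 278.5893021865398, 'cy': 210.38306589983213, 'cam_to_world': array([[-7.21617249e-01,  3.37138266e-01, -6.04653897e-01,
         2.70493549e-02],
       [-6.92291821e-01, -3.52380670e-01,  6.29730020e-01,
         5.67681633e-01],
       [-7.62257948e-04,  8.73020992e-01,  4.87682034e-01,
         4.67331845e-01],
       [ 0.00000000e+00,  0.00000000e+00,  0.00000000e+00,
         1.00000000e+00]]), 'f': np.float64(44
[... 382 characters left out ...]
't': 0.1, 'q': array([-1.41638079e+00,  1.31072831e-01,  1.48918799e+00,  5.77090184e-06,
        1.52300571e+00, -8.53859663e-02]), 'dq': array([-9.85604972e-05, -1.31336940e-03, -2.03861445e-03,  5.37852242e-04,
       -7.42841446e-04,  8.05672680e-05]), 'joint_torque': array([ 4.15065433e-04, -5.61344755e+01, -4.93095052e+01,  7.69213820e-02,
        2.91385897e-02, -7.78306298e-05]), 'tool_pos': array([ 0.14245712, -0.58230433,  0.21769033]), 'orientation': array([-3.11737661e+00, -3.75576866e-01,  8.16402312e-05]), 'force': array([-0.14048831,  0.70304623,  0.25141818]), 'wrist_torque': array([ 0.00354394,  0.01014768, -0.00140276]), 'gripper_force': 0.0, 'opening': 0.09295980668242253}
```

View pics/top0.png

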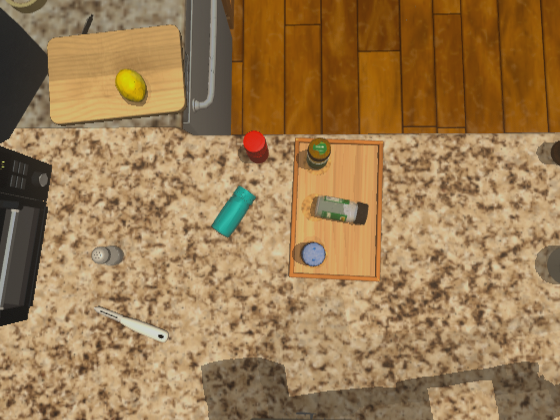

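View pics/scene0.png

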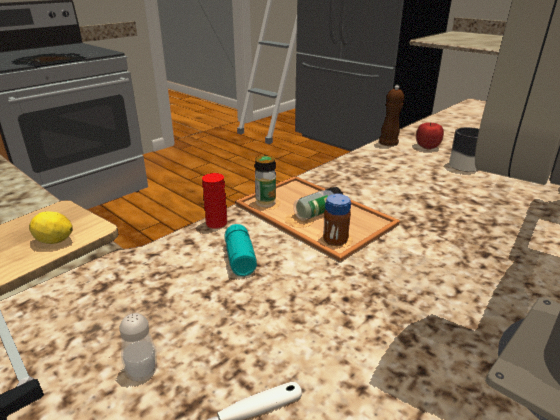

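Top view: the fallen jar is at about (340,209), base left and black lid right at (363,212). The standing jar is at (319,152), the brown jar at (313,254). The cork edge of the middle disc shows at about (307,206), so disc1 is free.
Could be mistaken for it: the turquoise one at (235,212), not meant; the red one at (255,147), not meant; the glass shaker at (107,255), not meant. I choose (340,209).

```bash
cat > m.py <<'E'
from h import *
import pickle
a,b=pickle.load(open("c0.pkl","rb"))
im=a["image"]
hsv=cv2.cvtColor(im,cv2.COLOR_RGB2HSV)
m=((hsv[...,0]<20)&(hsv[...,1]>95)&(hsv[...,2]>90)).astype(np.uint8)
m[:137]=0;m[:,:285]=0;m[285:]=0;m[:,390:]=0
m=cv2.morphologyEx(m,cv2.MORPH_OPEN,np.ones((2,2)))
cs,_=cv2.findContours(m,cv2.RETR_EXTERNAL,cv2.CHAIN_APPROX_NONE)
c=max(cs,key=cv2.contourArea);box=cv2.boxPoints(cv2.minAreaRect(c))
q=cv2.approxPolyDP(cv2.convexHull(c),6,True)[:,0]
print("quad",q.tolist(),"box",box.tolist())
P=np.array([onz(a,u,v,0.012) for u,v in q]);print(P.round(4),[np.linalg.norm(P[i]-P[i-1]).round(4) for i in range(len(P))])
crop=cv2.resize(im[130:290,280:390],None,fx=3.6,fy=3.6,interpolation=cv2.INTER_CUBIC)
s=cv2.resize(b["image"][140:265,190:410],(400,227),interpolation=cv2.INTER_CUBIC)
o=np.zeros((576,800,3),np.uint8);o[:,:396]=crop;o[:227,400:]=s
cv2.imwrite("pics/crop0.png",o[:,:,::-1])
E
python3 m.py
```

```text
quad [[383, 141], [390, 150], [390, 285], [299, 285], [286, 276], [286, 138]] box [[286.0, 138.0], [390.0, 138.0], [390.0, 285.0], [286.0, 285.0]]
[[ 0.6867 -0.1767  0.012 ]
 [ 0.6669 -0.1911  0.012 ]
 [ 0.3821 -0.1841  0.012 ]
 [ 0.3813  0.0039  0.012 ]
 [ 0.3998  0.031   0.012 ]
 [ 0.6949  0.031   0.012 ]] [np.float64(0.2079), np.float64(0.0244), np.float64(0.2849), np.float64(0.1881), np.float64(0.0328), np.float64(0.2951)]
```

View pics/crop0.png

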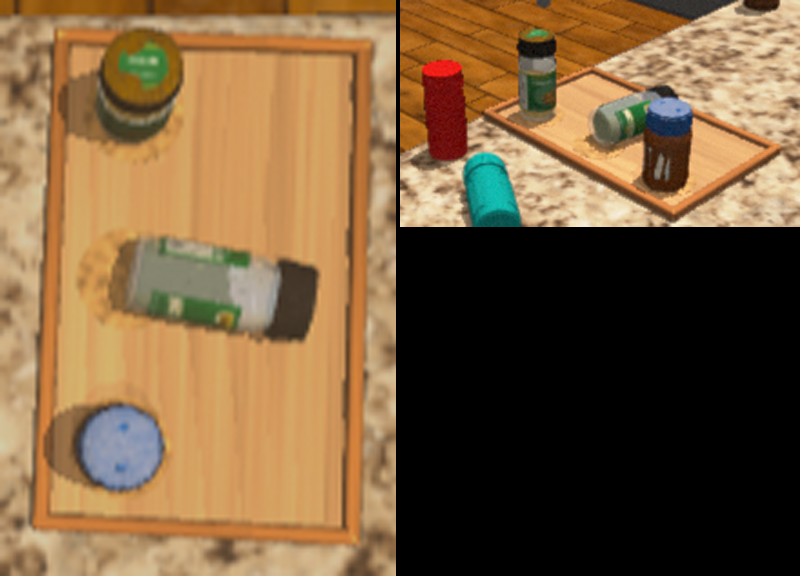

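```bash
cat > m2.py <<'E'
from h import *
import pickle
a,b=pickle.load(open("c0.pkl","rb"))
g=lambda x,y,z:onz(a,280+(x+.5)/3.6-.5,130+(y+.5)/3.6-.5,z)
C=[g(57,30,.012),g(371,42,.012),g(357,542,.012),g(34,526,.012)]
C=np.array(C)
print(C.round(4),[np.linalg.norm(C[i]-C[i-1]).round(4) for i in range(4)])
ex=(C[0]+C[1]-C[2]-C[3])[:2];ex/=np.linalg.norm(ex);yaw=np.arctan2(ex[1],ex[0])
ey=np.array([-ex[1],ex[0]]);c=C.mean(0)[:2]
print("yaw",np.degrees(yaw),"c",c)
for i in(-1,0,1):print("disc",c+ex*.1*i+ey*.045)
L=g(313,303,.0275);B=g(122,274,.0275);M=g(274,298,.0275);M2=g(155,277,.0275)
print("lid",L,"base",B,"len",np.linalg.norm(L-B),M,M2)
print("axis",np.degrees(np.arctan2(*(L-B)[1::-1])),np.degrees(np.arctan2(*(M-M2)[1::-1])))
print("diam lid",np.linalg.norm(g(283,260,.0275)-g(267,335,.0275)),"cork",g(78,280,.005))
print("std lid",g(140,62,.105),"blue",g(120,447,.093))
s=read_state();print(R.from_rotvec(s["orientation"]).as_matrix().round(3))
E
python3 m2.py
```

```text
[[ 0.6948  0.0106  0.012 ]
 [ 0.686  -0.176   0.012 ]
 [ 0.3919 -0.1614  0.012 ]
 [ 0.4003  0.0246  0.012 ]] [np.float64(0.2948), np.float64(0.1868), np.float64(0.2945), np.float64(0.1861)]
yaw -2.7847475891485196 c [ 0.5432519  -0.07555134]
disc [ 0.44555627 -0.02574609]
disc [ 0.54543818 -0.03060448]
disc [ 0.64532009 -0.03546287]
lid [ 0.52870489 -0.13604081  0.0275    ] base [ 0.54570941 -0.0265603   0.0275    ] len 0.11079321751371604 [ 0.53162673 -0.11378826  0.0275    ] [ 0.54392549 -0.04558366  0.0275    ]
axis -98.82863613610618 -100.22182071326273
diam lid 0.04448303473468278 cork [ 0.54472349 -0.00159707  0.005     ]
std lid [ 0.65078804 -0.03294147  0.105     ] blue [ 0.44625976 -0.02158461  0.093     ]
[[ 0.971  0.238 -0.   ]
 [ 0.238 -0.971  0.002]
 [ 0.    -0.002 -1.   ]]
```

Tray size and jar length and diameter come out right to within a few per cent; the free disc is at about (0.545,-0.031) and the lid grasp point at about (0.530,-0.125). Moving towards a hover point.

Emit:
play_rows(
  targets=[48.6,-35.1,2,-66.7,48.6,-35.1,2,-66.7,48.6,-35.1,2,-66.7,48.6,-35.1,2,-66.7,48.6,-35.1,2,-66.7,48.6,-35.1,2,-66.7,48.6,-35.1,2,-66.7,48.6,-35.1,2,-66.7],
  grip=8.0,
)

```text
t: 0.77
tool_pos: [0.3593, -0.3273, 0.2072]
orientation: [-2.551, -1.832, -0.0]
force: [1.0, -0.2, -1.0]
opening: 0.0797
gripper_force: 0.0
```

```bash
cat > go.py <<'E'
import sys
from h import *
# go.py x y z yawY : shift (cm) and roll (deg) from the pose now
t=np.array(list(map(float,sys.argv[1:4])));s=read_state()
Rm=R.from_rotvec(s["orientation"]).as_matrix()
ya=np.degrees(np.arctan2(Rm[1,1],Rm[0,1]))
d=Rm.T@(t-s["tool_pos"])*100
roll=-((float(sys.argv[4])-ya+90)%180-90)
print("t",round(s["t"],2),"pos",s["tool_pos"].round(4),"yawY",ya.round(2),"F",s["force"].round(1),"open",round(s["opening"],4),"-> ",d.round(2),roll.round(2),"tilt",(Rm[:,2]).round(4))
E
python3 go.py 0.5305 -0.125 0.15 -9.5
```

```text
t 0.77 pos [ 0.3593 -0.3273  0.2072] yawY -18.63 F [ 1.  -0.2 -1. ] open 0.0797 ->  [24.64  9.77  5.72] -9.13 tilt [-2.e-04  3.e-04 -1.e+00]
```

Emit:
play_rows(
  targets=[24.6,9.8,5.7,-9,24.6,9.8,5.7,-9,24.6,9.8,5.7,-9,24.6,9.8,5.7,-9,24.6,9.8,5.7,-9,24.6,9.8,5.7,-9,24.6,9.8,5.7,-9,24.6,9.8,5.7,-9],
)

```text
t: 1.43
tool_pos: [0.5322, -0.1244, 0.1485]
orientation: [-2.399, -2.023, 0.0]
force: [-0.1, -0.8, 0.2]
opening: 0.0798
gripper_force: 0.0
```

```bash
python3 go.py 0.5305 -0.125 0.15 -9.5; python3 - <<'E'
from h import *
import pickle
c=cam("wrist");save(c,"w0");pickle.dump(c,open("w0.pkl","wb"));print(c["f"],c["cx"],c["cy"],c["T_tool_cam"])
E
```

```text
t 1.43 pos [ 0.5322 -0.1244  0.1485] yawY -9.72 F [-0.1 -0.8  0.2] open 0.0798 ->  [-0.09 -0.15 -0.15] -0.22 tilt [-0.0021  0.0021 -1.    ]
325.19226210127806 279.21143992163286 211.89544979415308 [[-9.61382866e-06  9.55475672e-01  2.95069889e-01  8.12015683e-02]
 [ 9.99999754e-01 -1.97605421e-04  6.72454244e-04  3.58482148e-04]
 [ 7.00821081e-04  2.95069823e-01 -9.55475436e-01 -1.66427979e-01]
 [ 0.00000000e+00  0.00000000e+00  0.00000000e+00  1.00000000e+00]]
```

View pics/w0.png

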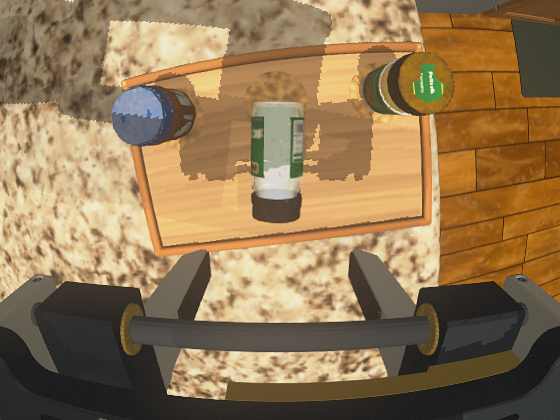

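The wrist view shows the jar lying nearly straight along tool x, base at (277,102), lid end at (276,218), cork arc above at (277,72), and no turquoise or red thing near. Checking the numbers.

```bash
python3 - <<'E'
from h import *
import pickle
c=pickle.load(open("w0.pkl","rb"));im=c["image"]
hsv=cv2.cvtColor(im,cv2.COLOR_RGB2HSV)
p=lambda u,v,z:onz(c,u,v,z).round(4)
# black lid mask
m=(hsv[...,2]<75).astype(np.uint8);m[:180]=0;m[230:]=0;m[:,:235]=0;m[:,320:]=0
ys,xs=np.nonzero(m);print("lid px",xs.min(),xs.max(),ys.min(),ys.max(),xs.mean(),ys.mean())
print("lid edges",p(xs.min(),205,.0275),p(xs.max(),205,.0275))
mid=xs[(ys>200)&(ys<212)].mean();print(mid)
print("lid end",p(mid,ys.max(),.02),"lid start",p(mid,192,.0275),"lid ctr",p(mid,205,.0275))
print("base",p(277.5,101,.04),p(277.5,101,.0275))
print("corner lips",[p(*q,.012) for q in((123,84),(421,45),(431,223),(158,254))])
print("cork top",p(277,71,.005))
C=np.array([onz(c,*q,.012) for q in((123,84),(421,45),(431,223),(158,254))])
print([np.linalg.norm(C[i]-C[i-1]).round(4) for i in range(4)],C.mean(0))
E
```

```text
lid px 252 300 193 222 273.2830188679245 203.64150943396226
lid edges [ 0.5072 -0.1208  0.0275] [ 0.5508 -0.1283  0.0275]
266.2142857142857
lid end [ 0.5164 -0.1418  0.02  ] lid start [ 0.5223 -0.111   0.0275] lid ctr [ 0.5201 -0.1231  0.0275]
base [ 0.5463 -0.0327  0.04  ] [ 0.5463 -0.0321  0.0275]
corner lips [array([0.4002, 0.0198, 0.012 ]), array([0.6945, 0.0078, 0.012 ]), array([ 0.687 , -0.1756,  0.012 ]), array([ 0.3934, -0.1611,  0.012 ])]
cork top [ 0.5507 -0.0026  0.005 ]
[np.float64(0.181), np.float64(0.2945), np.float64(0.1836), np.float64(0.2939)] [ 0.54376104 -0.07725106  0.012     ]
```

Emit:
play_rows(
  targets=[0,-0.27,3.5,0.3,0,-0.27,7,0.3,0,-0.27,9.5,0.3,0,-0.27,11.5,0.3,0,-0.27,12.8,0.3,0,-0.27,13.2,0.3,0,-0.27,13.2,0.3,0,-0.27,13.2,0.3],
)

```text
t: 2.15
tool_pos: [0.5292, -0.1287, 0.0198]
orientation: [2.411, 2.012, 0.001]
force: [-0.2, 0.0, 0.0]
opening: 0.0799
gripper_force: 0.0
```

```bash
python3 go.py 0.5295 -0.1245 0.0100 -10
```

```text
t 2.15 pos [ 0.5292 -0.1287  0.0198] yawY -10.3 F [-0.2  0.   0. ] open 0.0799 ->  [ 0.42 -0.04  0.98] -0.3 tilt [ 1.4e-03 -5.0e-04 -1.0e+00]
```

Emit:
play_rows(
  targets=[0.2,0,0.5,-0.3,0.42,0,0.9,-0.3,0.42,0,0.95,-0.3,0.42,0,0.95,-0.3],
)

```text
t: 2.48
tool_pos: [0.5293, -0.1236, 0.0091]
orientation: [-2.406, -2.021, 0.0]
force: [-0.0, 0.3, -1.3]
opening: 0.0797
gripper_force: 0.0
```

Emit:
play_rows(
  targets=[0,0,0,0,0,0,0,0,0,0,0,0,0,0,0,0,0,0,0,0,0,0,0,0],
  grip=3.8,
  grip_force=6,
)

```text
t: 2.98
tool_pos: [0.5293, -0.1239, 0.009]
orientation: [2.406, 2.02, -0.0]
force: [0.5, 0.0, 0.2]
opening: 0.0444
gripper_force: 5.9
```

```bash
python3 go.py 0.5295 -0.1245 0.0100 -10
```

```text
t 2.98 pos [ 0.5293 -0.1239  0.009 ] yawY -9.97 F [0.5 0.  0.2] open 0.0444 ->  [-0.06  0.03 -0.1 ] 0.03 tilt [ 0. -0. -1.]
```

Emit:
play_rows(
  targets=[0,0,-0.5,0,-0.2,0,-1,0,-0.5,0,-1.5,0,-0.8,0,-2,0,-1.2,0,-2.5,0,-1.2,0,-2.5,0],
)

```text
t: 3.48
tool_pos: [0.5281, -0.1369, 0.0357]
orientation: [2.405, 2.018, 0.002]
force: [0.7, 0.6, 0.1]
opening: 0.0445
gripper_force: 6.0
```

```bash
python3 go.py 0.545 -0.0313 0.0100 -10; python3 - <<'E'
from h import *
c=cam("wrist");s=cam("scene");o=np.zeros((420,800,3),np.uint8)
o[:,:440]=c["image"][:, 60:500];o[:270,440:]=cv2.resize(s["image"][140:275,200:380],(360,270),interpolation=cv2.INTER_CUBIC)
cv2.imwrite("pics/v1.png",o[:,:,::-1])
E
```

```text
t 3.48 pos [ 0.5281 -0.1369  0.0357] yawY -9.99 F [0.7 0.6 0.1] open 0.0445 ->  [10.69 -0.17  2.56] 0.01 tilt [ 0.0022 -0.0011 -1.    ]
```

View pics/v1.png

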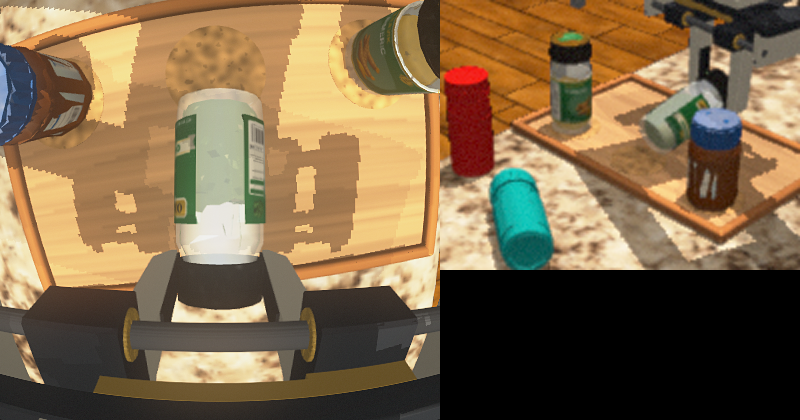

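The jar is pivoting as planned: base on the floor at (217,95), lid held at (217,285), both neighbours untouched. Continuing the arc.

Emit:
play_rows(
  targets=[0.57,0,-0.83,0,1.22,0,-1.59,0,1.94,0,-2.29,0,2.73,0,-2.9,0,3.59,0,-3.42,0,4.49,0,-3.86,0,5.43,0,-4.2,0,6.4,0,-4.43,0],
)

```text
t: 4.25
tool_pos: [0.5386, -0.0715, 0.0789]
orientation: [2.405, 2.02, 0.001]
force: [-0.3, -0.5, -0.8]
opening: 0.0446
gripper_force: 6.0
```

```bash
python3 go.py 0.545 -0.0313 0.079 -10; python3 - <<'E'
from h import *
c=cam("wrist");s=cam("scene");o=np.zeros((420,800,3),np.uint8)
o[:,:440]=c["image"][:, 60:500];o[:270,440:]=cv2.resize(s["image"][140:275,200:380],(360,270),interpolation=cv2.INTER_CUBIC)
cv2.imwrite("pics/v2.png",o[:,:,::-1])
E
```

```text
t 4.25 pos [ 0.5386 -0.0715  0.0789] yawY -9.95 F [-0.3 -0.5 -0.8] open 0.0446 ->  [ 4.07 -0.06 -0.01] 0.05 tilt [ 5.e-04 -0.e+00 -1.e+00]
```

View pics/v2.png

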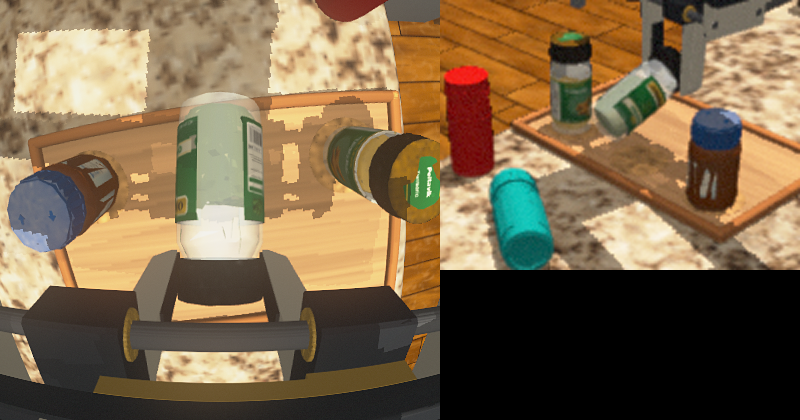

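The jar has stopped turning in the pads: it is held rigid at about 30°, clear of the floor, with the base at (220,100). I'll loosen the grip so it swings down under its own weight.

Emit:
play_rows(
  targets=[0,0,-1,0,0,0,-1,0,0,0,-1,0,0,0,-1,0,0,0,-1,0,0,0,-1,0],
  grip_force=3,
)

```text
t: 4.85
tool_pos: [0.538, -0.0729, 0.088]
orientation: [-2.406, -2.019, 0.001]
force: [0.5, -0.5, -2.0]
opening: 0.0446
gripper_force: 3.0
```

```bash
cat > v.py <<'E'
import sys
from h import *
c=cam("wrist");s=cam("scene");o=np.zeros((420,800,3),np.uint8)
o[:,:440]=c["image"][:, 60:500];o[:270,440:]=cv2.resize(s["image"][140:275,200:380],(360,270),interpolation=cv2.INTER_CUBIC)
cv2.imwrite(f"pics/{sys.argv[1]}.png",o[:,:,::-1])
# base end of the jar in the wrist picture: topmost label-green row in the middle columns
h=cv2.cvtColor(c["image"],cv2.COLOR_RGB2HSV);m=(h[...,0]>50)&(h[...,0]<85)&(h[...,1]>90);m[:, :220]=0;m[:,340:]=0
ys=np.nonzero(m.sum(1)>3)[0];print("label rows",ys.min() if len(ys) else None,ys.max() if len(ys) else None)
E
python3 v.py v3;python3 go.py 0.545 -0.0313 0.079 -10
python3 - <<'E'
import cv2,numpy as np
i=cv2.cvtColor(cv2.imread("pics/v2.png"),cv2.COLOR_BGR2HSV)[:,:440];m=(i[...,0]>50)&(i[...,0]<85)&(i[...,1]>90);m[:,:160]=0;m[:,280:]=0
ys=np.nonzero(m.sum(1)>3)[0];print("v2 rows",ys.min(),ys.max())
E
```

```text
label rows 271 310
t 4.95 pos [ 0.538  -0.0727  0.088 ] yawY -9.98 F [-0.4 -0.3 -1.8] open 0.0447 ->  [ 4.2  -0.03  0.9 ] 0.02 tilt [-5.e-04  1.e-04 -1.e+00]
v2 rows 118 218
```

View pics/v3.png

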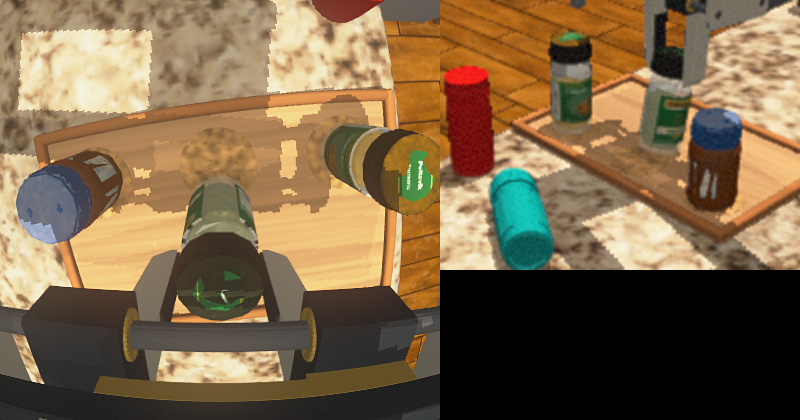

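The jar now hangs upright with the lid on top, at (220,285), and the free disc is fully visible at about (218,158) in the crop. Measuring the disc once more.

```bash
python3 - <<'E'
from h import *
c=cam("wrist")
l,r,t=[onz(c,u+60,v,.005) for u,v in((181,155),(254,155),(218,127))]
print(l,r,np.linalg.norm(l-r),(l+r)/2,t)
# lens check on jar: lid top ellipse centre at z~.117
print("lid top",onz(c,220+60,283,.117))
# tray corners far (lip)
C=[onz(c,60+u,v,.012) for u,v in((37,136),(393,88))];print(C,np.linalg.norm(C[0]-C[1]))
E
```

```text
[ 0.51781338 -0.01823795  0.005     ] [ 0.57333665 -0.02804007  0.005     ] 0.056381866225172036 [ 0.54557501 -0.02313901  0.005     ] [ 0.54970479 -0.00208495  0.005     ]
lid top [ 0.53918956 -0.07007333  0.117     ]
[array([0.40253903, 0.024056  , 0.012     ]), array([0.69502447, 0.01197631, 0.012     ])] 0.29273478573832906
```

Emit:
play_rows(
  targets=[0.3,0,0,0,0.9,0,0,0,1.7,0,0,0,2.6,0,0,0,3.4,0,0,0,3.9,0,0,0,4.2,0,0,0,4.2,0,0,0],
)

```text
t: 5.67
tool_pos: [0.5456, -0.0303, 0.0883]
orientation: [-2.405, -2.021, -0.0]
force: [-0.4, -1.3, -0.6]
opening: 0.0452
gripper_force: 3.0
```

Emit:
play_rows(
  targets=[0,0,0.2,0,0,0,0.4,0,0,0,0.5,0,0,0,0.5,0,0,0,0.5,0,0,0,0.5,0],
)

```text
t: 6.17
tool_pos: [0.5459, -0.0315, 0.0837]
orientation: [2.406, 2.019, 0.001]
force: [1.1, 0.1, 4.2]
opening: 0.0447
gripper_force: 3.0
```

```bash
python3 v.py v4;python3 go.py 0.5453 -0.0316 0.079 -10
```

```text
label rows 1 311
t 6.27 pos [ 0.5458 -0.0314  0.0837] yawY -9.98 F [0.3 0.3 3.2] open 0.0447 ->  [-0.03 -0.05  0.47] 0.02 tilt [ 7.e-04 -1.e-04 -1.e+00]
```

View pics/v4.png

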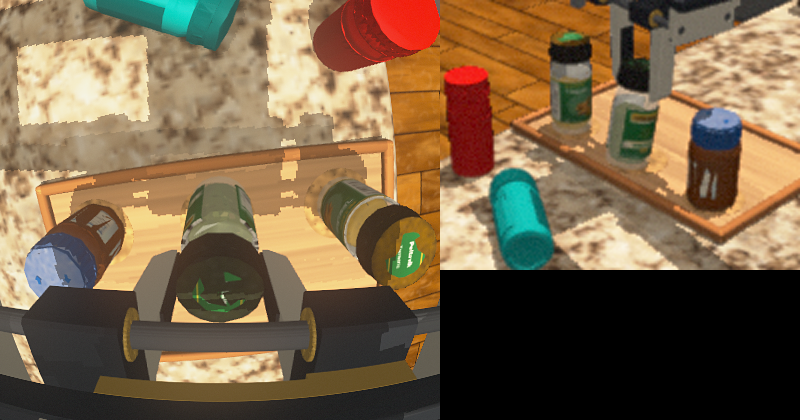

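Upright and touching down (3 N upwards): lid at (220,285), base edge at about (218,178), both neighbours in place. Checking the base position before I let go.

```bash
python3 - <<'E'
from h import *
c=cam("wrist");im=c["image"]
col=im[150:215,278].astype(int);g=cv2.cvtColor(im,cv2.COLOR_RGB2GRAY)[155:200,274:283].mean(1).round().astype(int);print(g.tolist())
for v in(172,175,178,181):print(v,onz(c,278,v,.005).round(4))
k=cv2.resize(im[130:250,210:350],None,fx=4.2,fy=4.2,interpolation=cv2.INTER_CUBIC);cv2.imwrite("pics/k.png",k[:,:,::-1])
E
```

```text
[102, 81, 98, 112, 115, 119, 121, 121, 119, 119, 117, 116, 110, 101, 106, 130, 139, 131, 132, 133, 136, 140, 142, 143, 145, 145, 145, 137, 117, 106, 106, 107, 107, 107, 107, 107, 108, 109, 108, 107, 105, 105, 108, 108, 109]
172 [0.5516 0.0056 0.005 ]
175 [0.5512 0.0033 0.005 ]
178 [0.5508 0.0009 0.005 ]
181 [ 0.5504 -0.0014  0.005 ]
```

View pics/k.png

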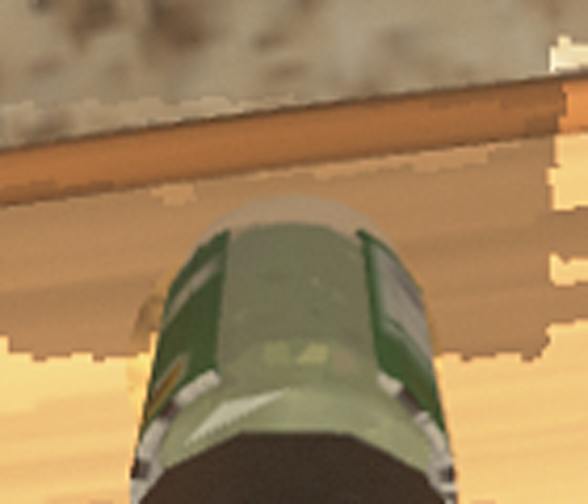

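The far base edge (crop row 193) casts to y≈0.002 where it should be -0.009, so the jar still leans about 7° with its base forward. I'll bring the lid over the base, let it settle, then regrip firmly and shift it back.

Emit:
play_rows(
  targets=[0.3,0,0,0,0.6,0,0.05,0,0.9,0,0.1,0,1.1,0,0.1,0,1.1,0,0.1,0,1.1,0,0.1,0],
)

```text
t: 6.82
tool_pos: [0.5472, -0.0201, 0.082]
orientation: [-2.405, -2.02, 0.001]
force: [1.3, 1.0, -0.1]
opening: 0.0451
gripper_force: 3.0
```

Emit:
play_rows(
  targets=[0,0,0,0,0,0,0,0,0,0,0,0,0,0,0,0,0,0,0,0,0,0,0,0],
  grip=6.2,
)

```text
t: 7.32
tool_pos: [0.5474, -0.0205, 0.0823]
orientation: [-2.406, -2.02, 0.0]
force: [0.0, 0.7, 0.2]
opening: 0.062
gripper_force: 0.0
```

```bash
python3 v.py v5;python3 go.py 0.5453 -0.0316 0.079 -10; python3 - <<'E'
from h import *
c=cam("wrist");im=c["image"]
g=cv2.cvtColor(im,cv2.COLOR_RGB2GRAY)[150:215,274:283].mean(1).round().astype(int);print(list(enumerate(g.tolist(),150)))
for v in(172,180,188,196):print(v,onz(c,278,v,.005).round(4))
E
```

```text
label rows 15 304
t 7.42 pos [ 0.5474 -0.0204  0.0823] yawY -9.97 F [ 0.9  0.3 -0.1] open 0.0619 ->  [-1.14 -0.01  0.33] 0.03 tilt [-0.  0. -1.]
[(150, 130), (151, 129), (152, 128), (153, 125), (154, 126), (155, 135), (156, 148), (157, 164), (158, 160), (159, 151), (160, 142), (161, 135), (162, 138), (163, 144), (164, 150), (165, 152), (166, 149), (167, 146), (168, 142), (169, 126), (170, 93), (171, 84), (172, 98), (173, 108), (174, 110), (175, 109), (176, 111), (177, 111), (178, 110), (179, 109), (180, 107), (181, 106), (182, 102), (183, 94), (184, 102), (185, 125), (186, 135), (187, 134), (188, 134), (189, 135), (190, 137), (191, 138), (192, 138), (193, 116), (194, 98), (195, 99), (196, 100), (197, 100), (198, 100), (199, 101), (200, 99), (201, 98), (202, 100), (203, 101), (204, 101), (205, 101), (206, 101), (207, 100), (208, 101), (209, 100), (210, 108), (211, 116), (212, 120), (213, 121), (214, 124)]
172 [0.5532 0.0168 0.005 ]
180 [0.5521 0.0106 0.005 ]
188 [0.551  0.0045 0.005 ]
196 [ 0.5499 -0.0018  0.005 ]
```

View pics/v5.png

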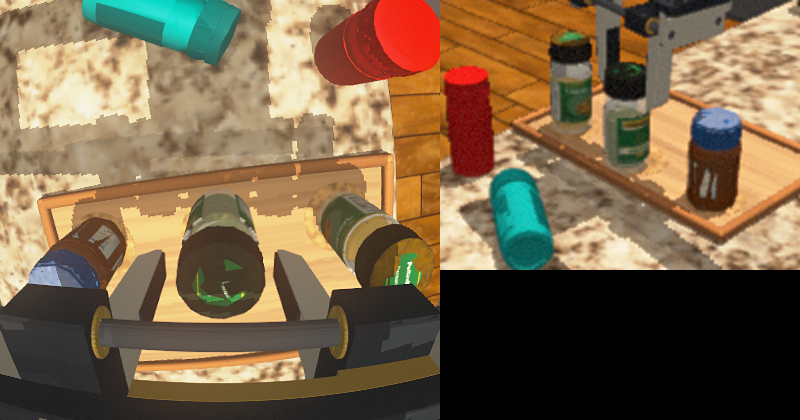

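Released and standing upright: lid at (220,275), the cork showing behind it at (650,165) in the right pane. The jar is off-centre towards +y; working out by how much.

```bash
python3 - <<'E'
from h import *
c=cam("wrist");s=cam("scene")
print("wrist base edge->centre",(onz(c,278,184,.005)-.0225*np.array([.17,.985,0])).round(4))
h=cv2.cvtColor(c["image"],cv2.COLOR_RGB2HSV)
m=(h[...,2]<80).astype(np.uint8);m[:215]=0;m[325:]=0;m[:,:232]=0;m[:,330:]=0
n,l,st,ce=cv2.connectedComponentsWithStats(m);k=1+st[1:,4].argmax();print("dark",st[k])
print("wrist lid top",onz(c,280,272+8,.110).round(4), onz(c,280,318,.110).round(4),onz(c,237,280,.11).round(4),onz(c,325,280,.11).round(4))
f=lambda x,y:(200+(x-440)/2,140+y/2)
d=np.array([.655,-.755,0])*.0225
for n,p in(("fallen",(627,168)),("std",(571,131)),("brown",(712,210))):print(n,(onz(s,*f(*p),.005)+d).round(4))
for n,p in(("fallen",(625,72)),("std",(571,40))):print(n,onz(s,*f(*p),.110).round(4))
E
```

```text
wrist base edge->centre [ 0.5477 -0.0146  0.005 ]
dark [ 236  224   89   71 4476]
wrist lid top [ 0.5487 -0.0168  0.11  ] [ 0.5448 -0.0393  0.11  ] [ 0.528  -0.0134  0.11  ] [ 0.5703 -0.0208  0.11  ]
fallen [ 0.554  -0.0263  0.005 ]
std [ 0.6508 -0.0423  0.005 ]
brown [ 0.4449 -0.0247  0.005 ]
fallen [ 0.5445 -0.0099  0.11  ]
std [ 0.6382 -0.0297  0.11  ]
```

Emit:
play_rows(
  targets=[0.2,0,0.1,0,0.4,0,0.2,0,0.4,0,0.2,0,0.4,0,0.2,0],
)

```text
t: 7.9
tool_pos: [0.548, -0.0163, 0.0802]
orientation: [-2.406, -2.02, 0.0]
force: [0.6, -0.0, 0.0]
opening: 0.0621
gripper_force: 0.0
```

Emit:
play_rows(
  targets=[0,0,0,0,0,0,0,0,0,0,0,0,0,0,0,0,0,0,0,0,0,0,-0.3,0,0,0,-0.4,0,0,0,-0.4,0],
  grip=3.8,
  grip_force=20,
)

```text
t: 8.57
tool_pos: [0.5484, -0.0165, 0.0848]
orientation: [2.406, 2.02, 0.001]
force: [-0.5, 0.4, -1.0]
opening: 0.0444
gripper_force: 20.0
```

Emit:
play_rows(
  targets=[-0.3,0,0,0,-0.7,0,0,0,-1.1,0,0,0,-1.4,0,0,0,-1.6,0,0,0,-1.6,0,0,0,-1.6,0,0,0,-1.6,0,0,0],
)

```text
t: 9.23
tool_pos: [0.5454, -0.0322, 0.0843]
orientation: [-2.406, -2.02, -0.0]
force: [0.0, -1.0, -0.7]
opening: 0.0444
gripper_force: 20.0
```

```bash
python3 go.py 0.5453 -0.0316 0.0805 -10; python3 - <<'E'
from h import *
c=cam("wrist")
g=cv2.cvtColor(c["image"],cv2.COLOR_RGB2GRAY)[160:215,274:283].mean(1).round().astype(int);print(list(enumerate(g.tolist(),160)))
for v in(180,188,196):print(v,onz(c,278,v,.009).round(4))
E
```

```text
t 9.23 pos [ 0.5454 -0.0322  0.0843] yawY -9.97 F [ 0.  -1.  -0.7] open 0.0444 ->  [ 0.06 -0.02  0.38] 0.03 tilt [ 0.e+00  1.e-04 -1.e+00]
[(160, 122), (161, 121), (162, 120), (163, 118), (164, 117), (165, 115), (166, 107), (167, 100), (168, 109), (169, 139), (170, 145), (171, 137), (172, 135), (173, 134), (174, 136), (175, 139), (176, 140), (177, 141), (178, 141), (179, 142), (180, 139), (181, 132), (182, 128), (183, 126), (184, 124), (185, 121), (186, 118), (187, 115), (188, 113), (189, 114), (190, 117), (191, 121), (192, 126), (193, 130), (194, 132), (195, 131), (196, 131), (197, 129), (198, 129), (199, 111), (200, 97), (201, 98), (202, 99), (203, 99), (204, 99), (205, 99), (206, 99), (207, 97), (208, 97), (209, 99), (210, 99), (211, 101), (212, 100), (213, 100), (214, 99)]
180 [ 0.5502 -0.0007  0.009 ]
188 [ 0.5491 -0.0069  0.009 ]
196 [ 0.548  -0.0131  0.009 ]
```

The base rim is at row 189, giving a centre of about -0.030; the jar is now upright over the disc. Lowering and releasing.

Emit:
play_rows(
  targets=[0,0,0.2,0,0,0,0.3,0,0,0,0.4,0,0,0,0.4,0,0,0,0.4,0],
)

```text
t: 9.7
tool_pos: [0.5454, -0.0321, 0.0803]
orientation: [-2.406, -2.02, -0.0]
force: [-0.4, -0.4, 0.3]
opening: 0.0446
gripper_force: 20.0
```

Emit:
play_rows(
  targets=[0,0,0,0,0,0,0,0,0,0,0,0,0,0,0,0,0,0,0,0,0,0,0,0],
  grip=6.2,
)

```text
t: 10.2
tool_pos: [0.5454, -0.0322, 0.0803]
orientation: [2.406, 2.02, 0.0]
force: [-0.8, 0.9, -0.1]
opening: 0.0618
gripper_force: 0.0
```

Emit:
play_rows(
  targets=[0,0,-1,0,0,0,-3,0,0,0,-6,0,0,0,-9,0,0,0,-12,0,0,0,-12,0,0,0,-12,0],
)

```text
t: 10.78
tool_pos: [0.5472, -0.0325, 0.2039]
orientation: [2.403, 2.017, 0.006]
force: [0.0, 0.6, 0.1]
opening: 0.0622
gripper_force: 0.0
```

Emit:
play_rows(
  targets=[-4,0,0,0,-8,0,0,0,-12,0,0,0,-14,0,0,0,-14,0,0,0,-14,0,0,0],
)

```text
t: 11.28
tool_pos: [0.5202, -0.1707, 0.1991]
orientation: [-2.407, -2.016, 0.001]
force: [0.7, 0.4, 0.5]
opening: 0.0618
gripper_force: 0.0
```

```bash
python3 - <<'E'
from h import *
import pickle
w=cam("wrist");t=cam("top");s=cam("scene");pickle.dump((w,t,s),open("end.pkl","wb"))
o=np.zeros((590,800,3),np.uint8);o[:330,:440]=w["image"][:330,60:500]
o[:270,440:]=cv2.resize(s["image"][140:275,200:380],(360,270),interpolation=cv2.INTER_CUBIC)
o[330:590,:]=0;k=cv2.resize(t["image"][135:285,285:385],None,fx=2.0,fy=1.7333);k=cv2.resize(t["image"][135:285,285:385],(200,300),interpolation=cv2.INTER_CUBIC)
o[280:580,500:700]=k
cv2.imwrite("pics/end.png",o[:,:,::-1]);print(read_state()["tool_pos"],read_state()["force"])
E
```

```text
[ 0.52106155 -0.1688653   0.19973638] [-0.33982583 -0.64899774 -0.5645951 ]
```

View pics/end.png

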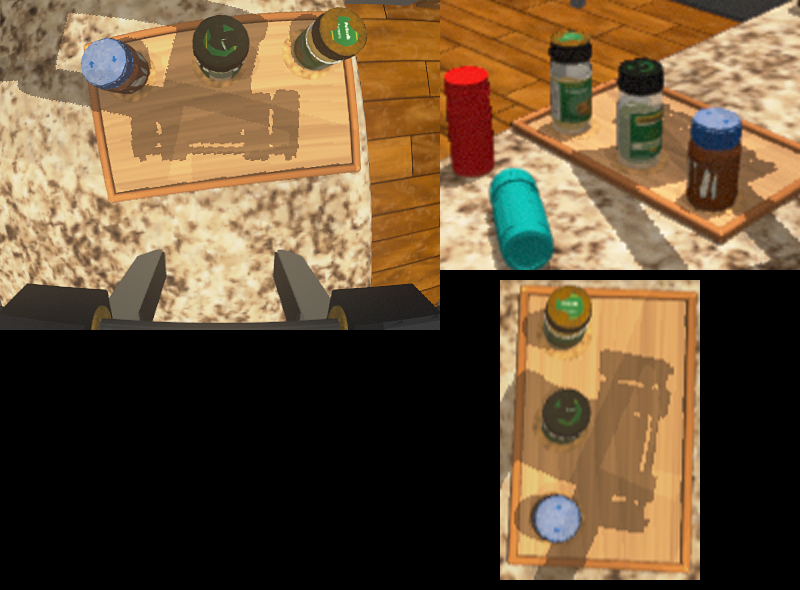

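Standing upright in line with the others: lid at (566,411) in the top crop. Checking the centring.

```bash
python3 - <<'E'
from h import *
import pickle
w,t,s=pickle.load(open("end.pkl","rb"))
f=lambda x,y:(285+(x-500)/2,135+(y-280)/2)
print("lid top",onz(t,*f(566,411),.11).round(4),"std",onz(t,*f(569,305),.11).round(4),"brown",onz(t,*f(557,518),.093).round(4))
print("wrist lid",onz(w,281,44,.11).round(4))
k=cv2.resize(w["image"][10:110,225:335],None,fx=5.5,fy=5.5,interpolation=cv2.INTER_CUBIC);cv2.imwrite("pics/k2.png",k[:,:,::-1])
E
```

```text
lid top [ 0.5463 -0.0308  0.11  ] std [ 0.6482 -0.0345  0.11  ] brown [ 0.4459 -0.0226  0.093 ]
wrist lid [ 0.5457 -0.0355  0.11  ]
```

View pics/k2.png

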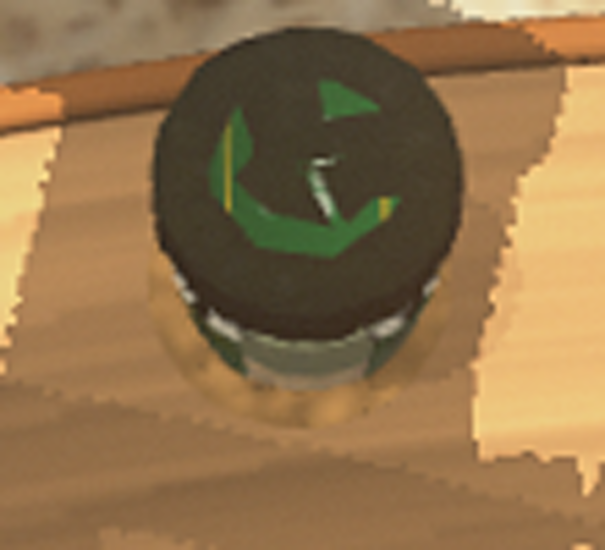

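The near rim of cork is about 8 mm wide where 7.5 mm is expected, and it looks even left and right. The top view puts the jar at (0.546,-0.031) against the disc at (0.545,-0.0315), and the neighbours have not moved, so I'm handing in.

```bash
python3 -c "
from plant import workorder;print(workorder.close_job())"
```

```text
the job is handed in; nothing more can be done
None
```

The fallen jar stands upright, lid on top, within about 2 mm of the middle disc's centre by my camera check; the gripper has let go, the other two containers have not moved, and the job was handed in at about 11 s.

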